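# Start the orbital shaker with its rocker and keys

## Robot

A 6-joint arm with a two-finger parallel gripper is mounted at the origin on a cart in front of the work surface, level with it; the furniture and walls round the work are solid. World frame = base frame: x ahead of the robot, y to its left, z up, the work surface at z = 0. Lengths are in mm, angles in degrees, forces in N, time in s.
With the tool pointing down it reaches from about 350 to 850 mm from the base axis. Payload 8.1 kg.
Tool frame: the origin (TCP) lies midway between the tips of the shut fingers; the grasp point (between the pads) lies grip_depth behind it (grip_depth is the distance from the TCP to the grasp point, in mm); z points along the fingers, y is the line along which they close (so a half turn about z gives the same grasp; the last joint's range is limited). The gripper opens to 85 mm and grips with 20 to 120 N. Pads are 22 mm wide; open, the fingers measure 114 mm over their backs; the gripper's body (76 mm by 85 mm) begins 54 mm behind the grasp point. The pads swing forward as they close: fully open they stand 13 mm farther back than shut.
Start: joints at [62.773, 7.471, 85.268, -0, 87.261, -4.893], TCP at [227.981, 555.004, 231.292] pointing down, gripper open.
Joint ranges: [-169.43, 169.43], [-51.17, 129.36], [1.28, 143.12], [-76.62, 256.62], [0, 156.53], [-152.29, 152.29]. Speed limits (degrees/s): [136.94, 136.94, 159.86, 180, 180, 180].

## Interface

Orientations are given as [roll, pitch, yaw] about the fixed x, y, z axes, in that order (R = Rz(yaw) Ry(pitch) Rx(roll)).
In Python, from bench import sense, snapshot, hand_in, grip_depth gives the robot as it stands. The module is installed in compiled form; this text tells all that it offers.
- The arm moves only by the tool apply_moves, never from a script. Its argument "series" is text: rows parted by semicolons, each of 5 numbers parted by spaces: the shift along the tool's x, y, z each as a share of 0.3 m, from -1 to 1, then the turn about the tool's z as a share of 2 rad, from -1 to 1, then the gripper's target within -1 to 1 (shut at 1, half-way at 0, fully open at -1). In form: tx ty tz twist gripper; .... A call has 1 to 5 rows; each row shifts and turns the commanded pose from where the row before left it, along the tool's axes as they then stand; what a row does not reach is not made up. A row lasts 1/12 s, in which the tool goes at most 41.7 mm and 7.16 degrees, less where a joint would pass 70% of its speed; a pose out of reach is approached as far as the arm can. A call with a number of a shift or a turn outside -1 to 1 is refused whole. A call with a gripper value outside its range is refused whole. The fingers move at their own pace and stop on an object; "squeeze" is the grip in N (left out, the last holds). Time passes only in rows, so rows that do not move let the fingers close. It gives the time, the measured TCP pose, the force, the opening and the grip force at its end, in the units of the state.
- sense(): the state, without advancing time (a new reading comes with each control period).
- snapshot(name): name is "scene" or "side" or "wrist"; returns a dict with "frame" (400x640x3 uint8, blue, green, red), "depth" (400x640 float32, mm along the optical axis (not along the pixel's ray), 0 where there is no reading), "intrinsics" (3x3 intrinsics, pixels), "extrinsics" (4x4, takes a point from camera to world coordinates); the wrist camera has in their place "tool_from_camera" (4x4, takes a point from camera to tool coordinates, whose origin is the TCP and whose axes are the flange's). Camera axes: x right, y down, z forward; pixel columns grow to the right and rows downward; lengths in mm; the calibration is good to about 2 mm. A picture is of the moment at which its call begins: read the wrist's pose just before it.
- hand_in(): hands the job in; it is judged then, once.
The state is a dict: "time": time; "joint_pos": joint angles; "qd": joint speeds; "joint_efforts": joint torques, N m; "tool_pos": TCP position; "tcp_rot": TCP orientation; "ft_force": force on the tool from outside, world axes, zero at the start; "wrist_torque": the same for the moment, N m; "finger_gap": finger opening in mm; "grip_force": force on a finger pad.
Only numpy, scipy, OpenCV 4.12 (cv2) and the standard library are available. Lean on these libraries where they do the work, as an engineer would, in place of code of your own. Each camera call takes 0.05 s, during which the arm holds its last target. There are 200 camera calls.

## Task

Start the bench shaker with its front controls, pressing them with the fingertips: first tip the rocker switch fully over so that its far half (next to the platform) is down, then push the square key all the way down so that it stays down, and then press the round start key fully, hold it down for about a second and let it come up again. Leave the narrow bar-shaped key (stop) unpressed, keep to that order, and do not lift or shift the dishes on the platform or the brass weight and black cap beside the shaker.

Things in the scene. Friction and masses are not known exactly. Their poses are not given: they have to be found in the camera images.
- shaker: White shaker, fixed, 176 (x) x 192 (y) mm, housing top 50 mm above the worktop. Origin: underside centre; x away from the operator, y to the left. Controls in a row at x -60 mm: rocker at y +69; square, round and bar keys (white, 10 mm proud, 6 mm travel) at +23, -23, -69 in an order that varies. Platform behind: front edge x -8 mm, 92 x 180 mm, top 68 mm high, carries two dishes.
- rocker (a joint): Rocker switch at the left end of the panel: white paddle 36 mm (shaker's x) by 22 mm (y) in a black frame, tipping about its middle on an axis along the shaker's y. Rad: -0.24 near half fully down (off), +0.24 far half fully down (on). Starts within 0.04 of off. Friction, no spring: stays where it is put; about 3 N on the far half tips it.
- rocker_far_half (a point): Point on the rocker's upper face in the middle of its far half, 12 mm beyond its axis (the place to press): about 61 mm above the worktop when off, 55 mm when on; moves with the rocker.
- square_key (a joint): Travel of the square key (24 x 24 mm), m: 0 up, 0.006 fully down. It has friction (about 2.5 N) and no spring: it stays where it is pushed. Starts up.
- square_key_top (a point): Centre of the square key's upper face, moves with it; 60 mm above the worktop when up.
- round_key (a joint): Travel of the round start key (26 mm diameter), m: 0 up, 0.006 fully down. Springs back; fully down takes about 4 N.
- round_key_top (a point): Centre of the round key's upper face, moves with it; 60 mm above the worktop when up.
- bar_key (a joint): Travel of the bar-shaped stop key (34 mm along the shaker's x, 11 mm wide), m: 0 up, 0.006 fully down. Springs back; not to be pressed.
- bar_key_top (a point): Centre of the bar key's upper face, 60 mm above the worktop.
- dish_left: Closed clear dish, 60 mm diameter, 15 mm high, loose on the left half of the platform. Origin: centre of its underside.
- dish_right: The same, on the right half of the platform.
- weight: Brass balance weight, 29 mm diameter, 42 mm high, loose on the worktop left of the shaker. Origin: centre of its underside.
- cap: Black plastic dust cap, 38 mm diameter, 13 mm high, loose on the worktop right of the shaker. Origin: centre of its underside.
Things that resemble listed ones, but are neither listed nor needed, are in the scene too. There is more than one size of the cap; the job needs the largest.

How it is judged:
By the outcome, as a careful person would: the job done as asked, in the order asked, and still so for the second after the job is handed in, with the robot touching nothing.
It also fails if it takes over 45 s, if anything falls off the work surface, if the arm or the gripper's body presses on something with over 40 N, if the wrist force passes 120 N, or if a joint passes its speed limit or range.

## Working session

There is one attempt and no reset: what is moved stays moved. The work goes in short steps, Python scripts to look and compute and a tool call to move; the robot and the scene stay as the last step left them, time stands still between calls to the robot, and variables do not carry over. Pictures are saved under pics/ and viewed, at most 10 in all, crops included, and the job is handed in when it is done.

Besides the shell and the picture viewer there is one more tool, called after ">>>" by a JSON object that holds its "name" and its "arguments". apply_moves: Moves the arm, as the interface text tells. Its arguments: {"type":"object","properties":{"series":{"type":"string"},"squeeze":{"type":"number"}},"required":["series"]}

```bash
mkdir -p pics
python3 - <<'E'
from bench import sense,snapshot,grip_depth
import cv2,pickle,numpy as np
s=sense();print(s,grip_depth)
for n in("scene","side"):
    d=snapshot(n);cv2.imwrite(f"pics/{n}0.png",d["frame"]);pickle.dump(d,open(n+".pkl","wb"))
    print(n,d["intrinsics"].tolist(),np.round(d["extrinsics"],3).tolist())
E
```

```text
{'time': 0.0, 'joint_pos': array([ 6.27728746e+01,  7.51601280e+00,  8.53297641e+01, -4.11486719e-04,
        8.72602937e+01, -4.89306136e+00]), 'qd': array([ 0.06021527,  0.13724742, -0.10590645,  0.07126261,  0.03163897,
       -0.12180139]), 'joint_efforts': array([-1.58286326e-03, -5.69399607e+01, -5.00541544e+01, -5.22487899e-04,
        1.51164655e-02,  7.28510508e-05]), 'tool_pos': array([227.73460825, 554.51029326, 230.23034088]), 'tcp_rot': array([-1.79894281e+02, -8.63794209e-03,  1.57665948e+02]), 'ft_force': array([-0.58588269, -0.27570559, -0.36365102]), 'wrist_torque': array([-0.01006015, -0.0152627 ,  0.00307113]), 'grip_force': 0.0, 'finger_gap': 85.16294368628805} 18.700000000000003
scene [[492.8871109128623, 0.0, 315.7916552461262], [0.0, 492.8871109128623, 200.34342948819582], [0.0, 0.0, 1.0]] [[-0.68, -0.344, 0.647, -7.02], [-0.733, 0.311, -0.605, 361.458], [0.007, -0.886, -0.464, 476.751], [0.0, 0.0, 0.0, 1.0]]
side [[461.7761247172731, 0.0, 311.29780853050426], [0.0, 461.7761247172731, 198.9677033640274], [0.0, 0.0, 1.0]] [[0.938, -0.168, 0.303, 283.255], [-0.346, -0.416, 0.841, -905.022], [-0.015, -0.894, -0.448, 452.288], [0.0, 0.0, 0.0, 1.0]]
```

View pics/scene0.png

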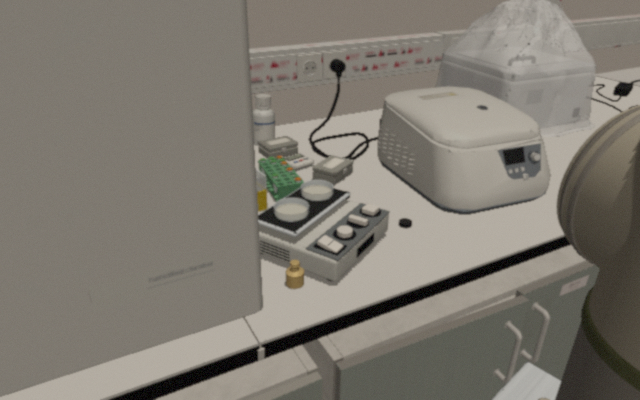

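View pics/side0.png

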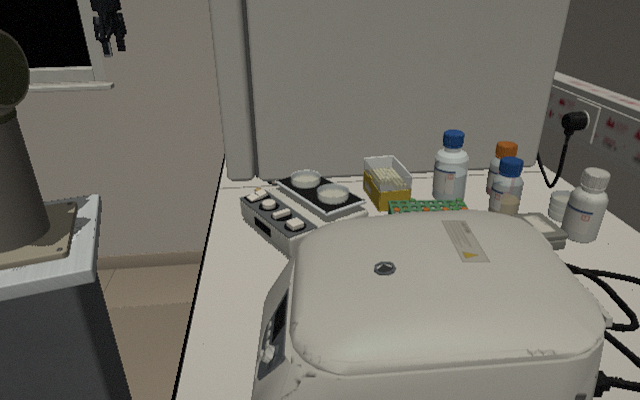

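Scene: shaker at about (325,225), rocker (329,243), then round (345,232), bar (358,221), square (371,211), with the weight at (295,275) and cap at (405,223). The side view shows the same row from (255,195) to (295,224).

```bash
cat > h.py <<'E'
import numpy as np
def ray(K,T,uv,z):
    d=T[:3,:3]@np.linalg.solve(K,[uv[0],uv[1],1.]);o=T[:3,3]
    return o+d*(z-o[2])/d[2]
E
python3 - <<'E'
import pickle,cv2,numpy as np
from h import ray
S=pickle.load(open("scene.pkl","rb"));D=pickle.load(open("side.pkl","rb"))
for d,n,pts in((S,"scene",{"rock":(329,243),"round":(345,232),"bar":(358,221),"sq":(371,211)}),(D,"side",{"rock":(256,195),"round":(269,204),"bar":(282,214),"sq":(295,224)})):
    for k,p in pts.items(): print(n,k,ray(d["intrinsics"],d["extrinsics"],p,60).round(1))
def deproj(d,u,v):
    z=d["depth"][v,u];return (d["extrinsics"]@np.r_[z*np.linalg.solve(d["intrinsics"],[u,v,1.]),1])[:3].round(0)
for p in((100,100),(240,60),(240,250),(250,300),(420,120),(440,190),(263,110)):print(p,deproj(S,*p))
c=S["frame"][150:300,240:420];a=cv2.resize(c,None,fx=4,fy=4,interpolation=cv2.INTER_CUBIC)
cv2.imwrite("pics/c.png",a)
E
```

```text
scene rock [455.2 -99.3  60. ]
scene round [ 461.4 -141.6   60. ]
scene bar [ 471.6 -183.5   60. ]
scene sq [ 480.1 -226.2   60. ]
side rock [ 454.7 -113.2   60. ]
side round [ 467.8 -159.5   60. ]
side bar [ 478.9 -205.9   60. ]
side sq [ 489.1 -248.6   60. ]
(100, 100) [466. 200. 343.]
(240, 60) [429.  63. 368.]
(240, 250) [432.  80. 138.]
(250, 300) [431.  71.  55.]
(420, 120) [ 545. -438.  163.]
(440, 190) [ 447. -387.   60.]
(263, 110) [ 986. -378.   94.]
```

View pics/c.png

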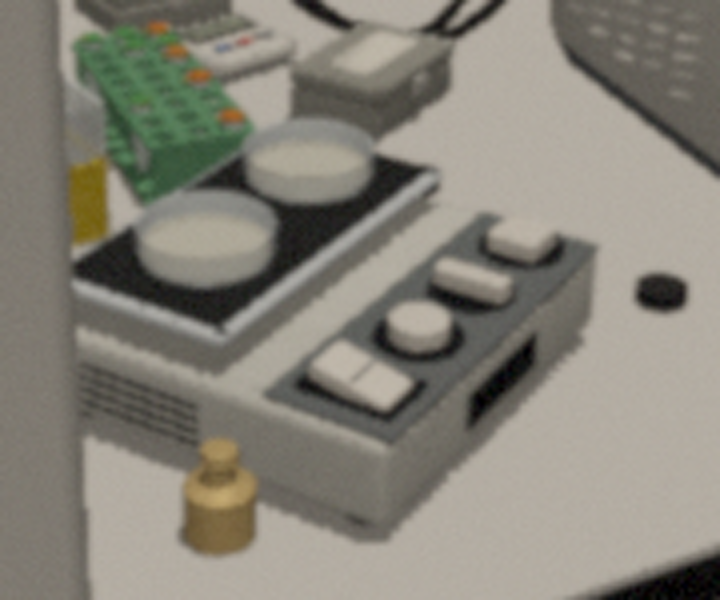

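The order from the left is rocker, round, bar, square. The cabinet's front is at x≈430 for y>65, so I'll go round it by keeping x small. I'll turn the tool first.

>>> {"name": "apply_moves", "arguments": {"series": "0 0 0 -0.0624 1;0 0 0 -0.0624 1;0 0 0 -0.0624 1;0 0 0 -0.0624 1;0 0 0 -0.0624 1", "squeeze": 40}}

```text
time: 0.52
tool_pos: [227.8, 554.7, 230.7]
tcp_rot: [-180.0, -0.0, -166.2]
ft_force: [0.0, 0.4, 0.0]
finger_gap: 25.3
grip_force: 0.0
```

>>> {"name": "apply_moves", "arguments": {"series": "0 -0.138 0 0 1;0 -0.138 0 0 1;0 -0.138 0 0 1;0 -0.138 0 0 1;0 -0.138 0 0 1"}}

```text
time: 0.93
tool_pos: [275.7, 351.8, 230.5]
tcp_rot: [-180.0, -0.0, -166.5]
ft_force: [1.1, -0.6, 0.7]
finger_gap: 0.2
grip_force: 0.0
```

>>> {"name": "apply_moves", "arguments": {"series": "0 -0.138 0 0 1;0 -0.138 0 0 1;0 -0.138 0 0 1;0 -0.138 0 0 1;0 -0.138 0 0 1"}}

```text
time: 1.35
tool_pos: [323.7, 150.6, 231.1]
tcp_rot: [-180.0, 0.0, -166.5]
ft_force: [0.9, -0.1, 1.0]
finger_gap: 0.0
grip_force: 0.0
```

>>> {"name": "apply_moves", "arguments": {"series": "0 -0.138 0 0 1;0 -0.138 0 0 1;0 -0.138 0 0 1;0 -0.138 0 0 1;0 -0.138 0 0 1"}}

```text
time: 1.77
tool_pos: [371.9, -51.2, 231.3]
tcp_rot: [-180.0, 0.0, -166.6]
ft_force: [0.4, 0.8, 0.2]
finger_gap: 0.2
grip_force: 0.0
```

>>> {"name": "apply_moves", "arguments": {"series": "0 -0.12 0 0 1;0 -0.12 0 0 1;0 -0.12 0 0 1;0 0 0 0 1"}}

```text
time: 2.1
tool_pos: [397.2, -159.2, 230.6]
tcp_rot: [-179.9, -0.1, -166.8]
ft_force: [0.7, 1.1, -0.1]
finger_gap: 0.0
grip_force: 0.0
```

```bash
cat >> h.py <<'E'
def wrist(fn):
    from bench import sense,snapshot
    from scipy.spatial.transform import Rotation as R
    import cv2,pickle
    s=sense();d=snapshot("wrist");T=np.eye(4)
    T[:3,:3]=R.from_euler("xyz",s["tcp_rot"],degrees=True).as_matrix();T[:3,3]=s["tool_pos"]
    d["extrinsics"]=T@d["tool_from_camera"];cv2.imwrite(fn,d["frame"]);pickle.dump(d,open("wrist.pkl","wb"));return s,d
E
python3 - <<'E'
from h import *
s,d=wrist("pics/w1.png");print(s["tool_pos"],s["tcp_rot"],d["tool_from_camera"].round(2).tolist())
E
```

```text
[ 397.16839644 -159.18437992  230.60018496] [-1.79917177e+02 -7.85918764e-02 -1.66841453e+02] [[-0.0, -0.95, -0.31, 78.29], [1.0, 0.0, -0.0, -0.04], [0.0, -0.31, 0.95, -143.3], [0.0, 0.0, 0.0, 1.0]]
```

View pics/w1.png

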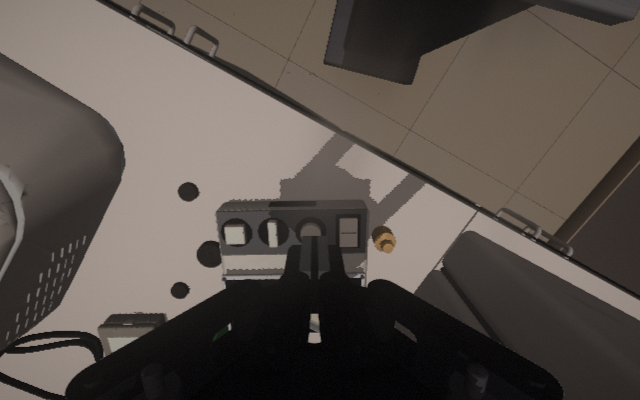

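Wrist view: square (234,235), bar (272,234), round (311,230, half behind the fingers), rocker (347,232). The row lies nearly level in the picture.

```bash
cat > m.py <<'E'
from h import *
import pickle,cv2
d=pickle.load(open("wrist.pkl","rb"));K,T=d["intrinsics"],d["extrinsics"]
g=cv2.cvtColor(d["frame"],cv2.COLOR_BGR2GRAY)[210:256,210:375]
print(g[22,::4])
m=(g>120).astype(np.uint8)
cs,_=cv2.findContours(m,cv2.RETR_EXTERNAL,cv2.CHAIN_APPROX_NONE)
for c in cs:
    if cv2.contourArea(c)>25:
        (u,v),wh,a=cv2.minAreaRect(c);u+=210;v+=210
        print(round(u,1),round(v,1),np.round(wh,1),round(a,1),ray(K,T,(u,v),60).round(1))
for p in((215,209),(368,209),(234.5,235),(347,232)):print(p,ray(K,T,p,60).round(1))
z=d["depth"]
for u,v in((234,235),(272,234),(347,238),(347,224),(290,262)):print(u,v,z[v,u],(T@np.r_[z[v,u]*np.linalg.solve(K,[u,v,1.]),1])[:3].round(1))
cv2.imwrite("pics/w1c.png",cv2.resize(d["frame"][185:290,200:400],None,fx=4,fy=4,interpolation=cv2.INTER_CUBIC))
E
python3 m.py
```

```text
[157 155 112  31 161 162 161 160 132  35  30  74  40  32  31 160 156  37
  35  36  71  67  36  87  86  87  85  86  33  42  47  48  34  71  76  74
  61  28  42  63  87  48]
371.0 245.5 [ 6. 19.] 0.0 [467.4 -71.8  60. ]
234.5 235.0 [16. 19.] 90.0 [ 491.5 -236.5   60. ]
272.1 234.5 [23.5  7.5] 85.9 [ 480.5 -192.3   60. ]
214.0 225.5 [31.  8.] 90.0 [ 484.7 -262.2   60. ]
(215, 209) [ 463.4 -263.6   60. ]
(368, 209) [422.5 -88.9  60. ]
(234.5, 235) [ 491.5 -236.5   60. ]
(347, 232) [ 456.6 -105.1   60. ]
234 235 344.97882 [ 491.3 -236.9   60.7]
272 234 344.59735 [ 479.6 -192.5   60.6]
347 238 345.587 [ 463.9 -103.3   61. ]
347 224 344.57364 [ 447.8 -107.2   56.7]
290 262 136.19937 [ 394.1 -171.8  254.2]
```

View pics/w1c.png

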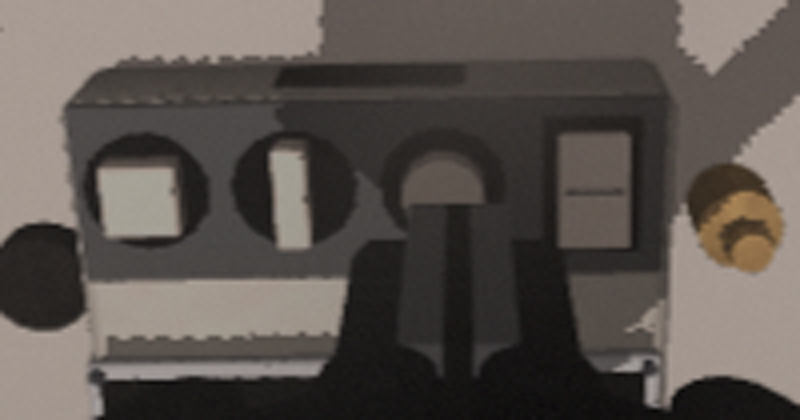

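>>> {"name": "apply_moves", "arguments": {"series": "-0.1013 0.0468 0 -0.007 1;-0.1013 0.0468 0 0 1;-0.1013 0.0468 0 0 1;0 0 0.13 0 1;0 0 0.13 0 1"}}

```text
time: 2.57
tool_pos: [478.6, -89.5, 155.1]
tcp_rot: [-179.8, 0.3, -165.6]
ft_force: [-0.9, 0.1, -1.8]
finger_gap: -0.0
grip_force: 0.0
```

>>> {"name": "apply_moves", "arguments": {"series": "0 0 0.13 0 1;0 0 0.1 0 1;0 0 0 0 1;0 0 0 0 1"}}

```text
time: 2.9
tool_pos: [473.6, -89.9, 83.0]
tcp_rot: [179.8, -0.2, -165.7]
ft_force: [0.4, -0.3, 1.2]
finger_gap: 0.0
grip_force: 0.0
```

>>> {"name": "apply_moves", "arguments": {"series": "-0.003 -0.0267 0 0 1;0 0 0 0 1;0 0 0 0 1"}}

```text
time: 3.15
tool_pos: [480.5, -99.8, 87.2]
tcp_rot: [-179.9, 0.2, -165.8]
ft_force: [1.0, -0.3, 0.9]
finger_gap: 0.0
grip_force: 0.0
```

Run:
```python
from h import *
import cv2
s,d=wrist("pics/w2.png");print(s["tool_pos"],s["tcp_rot"])
K,T=d["intrinsics"],d["extrinsics"]
p=np.linalg.inv(T)@np.r_[s["tool_pos"],1];q=K@p[:3];print(q[:2]/q[2])
```

```text
[480.50670511 -99.80264276  87.22961907] [-179.85119557    0.23784152 -165.81337334]
[314.36584191 248.83677746]
```

View pics/w2.png

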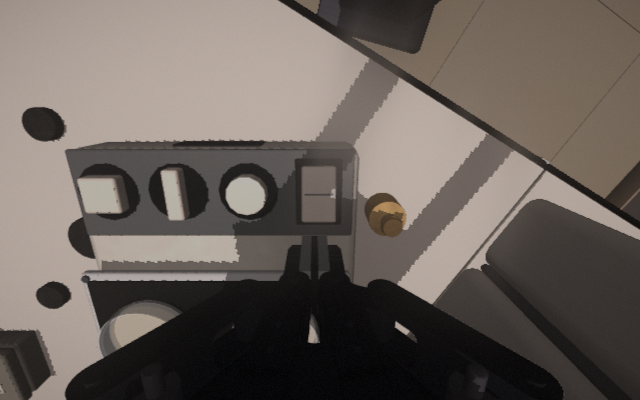

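The fingertips (314,243) are behind the rocker (axis line at (319,194)). Round key at (246,194), square at (101,195), bar at (173,193).

Run:
```python
from h import *
import pickle
from bench import sense
print(sense()["tool_pos"],sense()["time"])
d=pickle.load(open("wrist.pkl","rb"));K,T=d["intrinsics"],d["extrinsics"]
for n,p,z in(("rock",(319,194),58),("round",(246,194.5),60),("bar",(173,193),60),("sq",(100,195),60)):
    r=ray(K,T,p,z);t=np.linalg.inv(T@np.linalg.inv(d["tool_from_camera"]))@np.r_[r,1];print(n,r.round(1),"tool",t.round(1))
```

```text
[480.0456369  -99.56967519  86.72276538] 3.2
rock [ 457.7 -102.6   58. ] tool [23.   2.9 29.1  1. ]
round [ 468.6 -147.1   60. ] tool [ 23.2 -42.8  27.2   1. ]
bar [ 478.9 -191.6   60. ] tool [ 24.2 -88.5  27.4   1. ]
sq [ 491.5 -236.    60. ] tool [  22.8 -134.7   27.5    1. ]
```

>>> {"name": "apply_moves", "arguments": {"series": "0 0 0 0 1"}}

```text
time: 3.28
tool_pos: [479.4, -99.2, 85.9]
tcp_rot: [-179.9, 0.1, -165.8]
ft_force: [-0.1, -0.5, 0.3]
finger_gap: -0.3
grip_force: 0.0
```

>>> {"name": "apply_moves", "arguments": {"series": "0.01 0.007 0 0 1;0 0 0.03 0 1;0 0 0.03 0 1;0 0 0 0 1;0 0 0 0 1"}}

```text
time: 3.7
tool_pos: [473.7, -97.1, 64.8]
tcp_rot: [179.9, -0.1, -165.8]
ft_force: [0.1, 0.0, 0.5]
finger_gap: 0.5
grip_force: 0.0
```

>>> {"name": "apply_moves", "arguments": {"series": "0 0 0.01 0 1;0 0 0.01 0 1;0 0 0 0 1;0 0 0 0 1"}}

```text
time: 4.03
tool_pos: [474.9, -97.5, 60.2]
tcp_rot: [-180.0, -0.0, -165.8]
ft_force: [0.0, 0.8, 0.1]
finger_gap: 0.1
grip_force: 0.0
```

>>> {"name": "apply_moves", "arguments": {"series": "0 0 0.01 0 1;0 0 0.005 0 1;0 0 0 0 1;0 0 0 0 1"}}

```text
time: 4.37
tool_pos: [475.4, -97.5, 56.1]
tcp_rot: [-180.0, 0.1, -165.8]
ft_force: [3.8, 1.7, 2.8]
finger_gap: 0.1
grip_force: 1.6
```

>>> {"name": "apply_moves", "arguments": {"series": "0 0 0.005 0 1;0 0 0 0 1;0 0 0 0 1;0 0 0 0 1"}}

```text
time: 4.7
tool_pos: [475.7, -97.6, 55.6]
tcp_rot: [-180.0, 0.1, -165.8]
ft_force: [-0.7, 2.6, 12.9]
finger_gap: 0.1
grip_force: 5.9
```

>>> {"name": "apply_moves", "arguments": {"series": "0 0 0.005 0 1;0 0 0 0 1;0 0 0 0 1"}}

```text
time: 4.95
tool_pos: [475.8, -97.7, 55.3]
tcp_rot: [-180.0, 0.1, -165.8]
ft_force: [-6.4, 4.1, 24.6]
finger_gap: 0.1
grip_force: 11.2
```

>>> {"name": "apply_moves", "arguments": {"series": "0 0 -0.06 0 1;0 0 -0.06 0 1;0 0 0 0 1;0 0 0 0 1;0 0 0 0 1"}}

```text
time: 5.37
tool_pos: [474.0, -97.4, 87.8]
tcp_rot: [180.0, -0.1, -165.8]
ft_force: [1.0, 0.5, -0.2]
finger_gap: 0.4
grip_force: 0.0
```

Run:
```python
from h import *
import cv2
s,d=wrist("pics/w3.png");print(s["tool_pos"],s["tcp_rot"])
cv2.imwrite("pics/w3c.png",cv2.resize(d["frame"][130:280,60:430],None,fx=2,fy=2,interpolation=cv2.INTER_CUBIC))
K,T=d["intrinsics"],d["extrinsics"];z=d["depth"]
for v in range(165,232,5):print(v,(T@np.r_[z[v,312]*np.linalg.solve(K,[312,v,1.]),1])[:3].round(1))
```

```text
[474.03567849 -97.39842443  87.78505681] [ 1.79962404e+02 -8.96405451e-02 -1.65784636e+02]
165 [ 435.6 -108.7   51. ]
170 [ 438.3 -108.    53.1]
175 [ 441.6 -107.2   52.7]
180 [ 442.4 -106.9   62. ]
185 [ 445.  -106.2   63.5]
190 [ 448.3 -105.4   62.8]
195 [ 452.4 -104.4   59.9]
200 [ 455.1 -103.7   61.3]
205 [ 458.9 -102.8   59.8]
210 [ 463.  -101.7   57.6]
215 [ 466.8 -100.8   56.6]
220 [470.4 -99.9  56.3]
225 [474.  -99.   55.8]
230 [478.5 -97.9  53.9]
```

View pics/w3c.png

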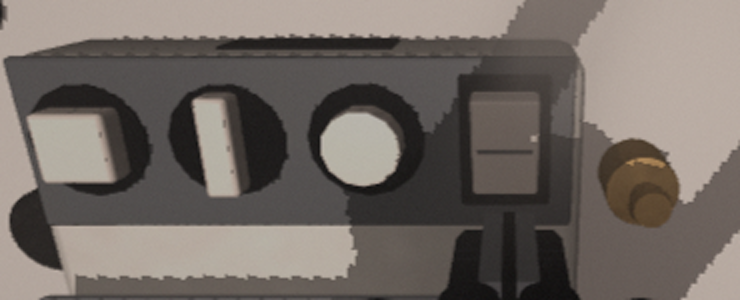

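The rocker is on: depth falls from about 63 at its near end to 54 at its far end. Next, the square key.

>>> {"name": "apply_moves", "arguments": {"series": "0.0148 -0.1154 0 0 1;0.0148 -0.1154 0 0 1;0.0148 -0.1154 0 0 1;0.0148 -0.1154 0 0 1;0 0 0 0 1"}}

```text
time: 5.83
tool_pos: [491.2, -241.3, 87.9]
tcp_rot: [-179.9, -0.1, -166.0]
ft_force: [1.1, -0.8, -0.7]
finger_gap: 0.4
grip_force: 0.0
```

>>> {"name": "apply_moves", "arguments": {"series": "0 0 0 0 1;0 0 0.03 0 1;0 0 0.03 0 1;0 0 0 0 1;0 0 0 0 1"}}

```text
time: 6.25
tool_pos: [490.6, -234.4, 69.1]
tcp_rot: [179.9, -0.1, -165.7]
ft_force: [0.2, 0.5, 0.7]
finger_gap: -0.3
grip_force: 0.0
```

>>> {"name": "apply_moves", "arguments": {"series": "0 -0.005 0.02 0 1;0 0 0.015 0 1;0 0 0.01 0 1;0 0 0 0 1;0 0 0 0 1"}}

```text
time: 6.67
tool_pos: [491.9, -237.4, 57.1]
tcp_rot: [180.0, -0.0, -165.8]
ft_force: [-0.7, -0.8, -0.0]
finger_gap: -0.2
grip_force: 0.0
```

>>> {"name": "apply_moves", "arguments": {"series": "0 0 0.007 0 1;0 0 0 0 1;0 0 0 0 1;0 0 0 0 1"}}

```text
time: 7.0
tool_pos: [492.0, -237.5, 55.2]
tcp_rot: [180.0, -0.0, -165.8]
ft_force: [-1.1, 0.3, 0.9]
finger_gap: -0.0
grip_force: 0.0
```

>>> {"name": "apply_moves", "arguments": {"series": "0 0 0.005 0 1;0 0 0 0 1;0 0 0 0 1"}}

```text
time: 7.25
tool_pos: [492.1, -237.6, 54.0]
tcp_rot: [-180.0, 0.0, -165.8]
ft_force: [-1.7, 0.6, 4.4]
finger_gap: 0.2
grip_force: 2.4
```

>>> {"name": "apply_moves", "arguments": {"series": "0 0 0.005 0 1;0 0 0 0 1;0 0 0 0 1"}}

```text
time: 7.5
tool_pos: [492.2, -237.7, 53.9]
tcp_rot: [-180.0, 0.0, -165.8]
ft_force: [-8.0, 4.0, 18.2]
finger_gap: -0.2
grip_force: 8.9
```

>>> {"name": "apply_moves", "arguments": {"series": "0 0 -0.06 0 1;0 0 -0.055 0 1;0 0 0 0 1;0 0 0 0 1"}}

```text
time: 7.83
tool_pos: [492.9, -238.0, 87.5]
tcp_rot: [-179.9, 0.1, -165.8]
ft_force: [-0.8, 0.3, -0.8]
finger_gap: -0.1
grip_force: 0.0
```

>>> {"name": "apply_moves", "arguments": {"series": "0.001 0.104 0 0 1;0 0.104 0 0 1;0 0.104 0 0 1;0 0 0 0 1;0 0 0 0 1"}}

```text
time: 8.25
tool_pos: [467.7, -145.2, 85.2]
tcp_rot: [179.9, -0.1, -165.6]
ft_force: [-0.2, 0.3, -1.0]
finger_gap: -0.0
grip_force: 0.0
```

>>> {"name": "apply_moves", "arguments": {"series": "0 0 0.03 0 1;0 0 0.03 0 1;0 0 0 0 1;0 0 0 0 1"}}

```text
time: 8.58
tool_pos: [467.8, -147.2, 67.1]
tcp_rot: [179.9, -0.1, -165.8]
ft_force: [0.0, -0.1, -0.1]
finger_gap: 0.2
grip_force: 0.0
```

Run:
```python
from h import *
import cv2
s,d=wrist("pics/w4.png");print(s["tool_pos"],s["tcp_rot"])
cv2.imwrite("pics/w4c.png",cv2.resize(d["frame"][120:290,60:460],None,fx=2,fy=2,interpolation=cv2.INTER_CUBIC))
```

```text
[ 467.81365098 -147.16223634   67.13440018] [ 1.79909107e+02 -1.27595329e-01 -1.65840430e+02]
```

View pics/w4c.png

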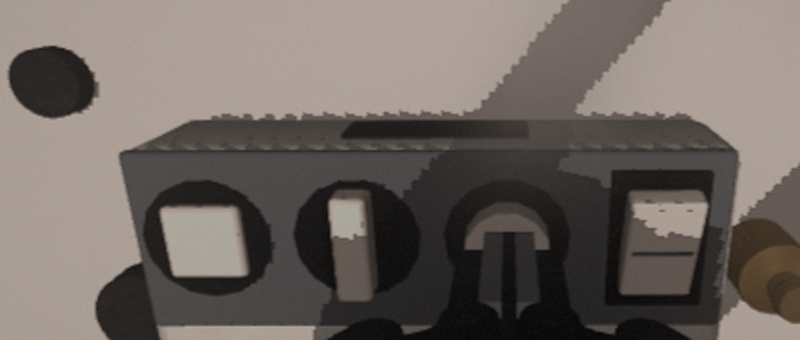

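The square key at (204,241) is flush-ish, so it's down. The rocker is on, and the fingertips are over the round key.

>>> {"name": "apply_moves", "arguments": {"series": "0 0 0.02 0 1;0 0 0.015 0 1;0 0 0.01 0 1;0 0 0.003 0 1;0 0 0 0 1"}}

```text
time: 9.05
tool_pos: [469.1, -147.2, 54.5]
tcp_rot: [-180.0, 0.0, -165.8]
ft_force: [1.1, -2.1, 3.6]
finger_gap: -0.0
grip_force: 1.7
```

>>> {"name": "apply_moves", "arguments": {"series": "0 0 0 0 1;0 0 0 0 1"}}

```text
time: 9.22
tool_pos: [469.1, -147.2, 54.7]
tcp_rot: [-180.0, 0.0, -165.8]
ft_force: [0.6, -2.8, 3.3]
finger_gap: 0.1
grip_force: 1.6
```

>>> {"name": "apply_moves", "arguments": {"series": "0 0 0.006 0 1;0 0 0 0 1;0 0 0 0 1"}}

```text
time: 9.47
tool_pos: [469.2, -147.2, 53.8]
tcp_rot: [-180.0, 0.0, -165.8]
ft_force: [-4.0, -0.5, 13.3]
finger_gap: -0.2
grip_force: 6.8
```

>>> {"name": "apply_moves", "arguments": {"series": "0 0 0 0 1;0 0 0 0 1;0 0 0 0 1;0 0 0 0 1;0 0 0 0 1"}}

```text
time: 9.88
tool_pos: [469.2, -147.2, 53.8]
tcp_rot: [-180.0, 0.0, -165.8]
ft_force: [-4.7, -0.7, 12.5]
finger_gap: -0.3
grip_force: 6.7
```

>>> {"name": "apply_moves", "arguments": {"series": "0 0 0 0 1;0 0 0 0 1;0 0 0 0 1;0 0 -0.08 0 1;0 0 -0.13 0 1"}}

```text
time: 10.3
tool_pos: [464.9, -144.9, 111.4]
tcp_rot: [179.6, -0.4, -165.8]
ft_force: [0.5, -0.0, -0.2]
finger_gap: 0.0
grip_force: 0.0
```

>>> {"name": "apply_moves", "arguments": {"series": "0 0 -0.13 0 1;0.13 0 0 0 1;0.13 0 0 0 1;0 0 0 0 1;0 0 0 0 1"}}

```text
time: 10.72
tool_pos: [391.5, -165.8, 153.8]
tcp_rot: [180.0, -0.0, -165.9]
ft_force: [1.0, 0.8, -0.9]
finger_gap: 0.0
grip_force: 0.0
```

Run:
```python
from h import *
import cv2
s,d=wrist("pics/w5.png");print(s["tool_pos"],s["ft_force"],s["time"])
```

```text
[ 391.49825368 -165.75970661  153.83636962] [ 0.96433744  0.81797975 -0.87708552] 10.7167
```

View pics/w5.png

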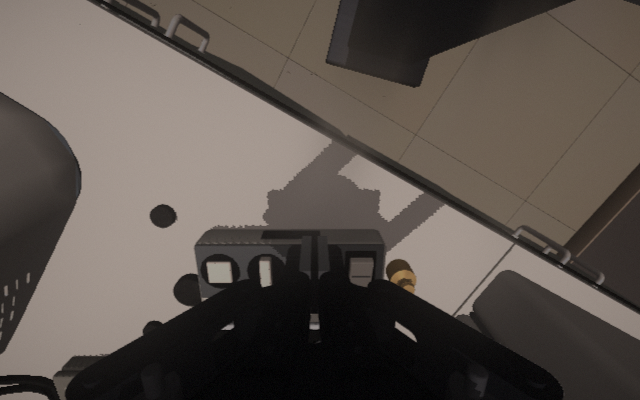

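The square key at (219,272) is still down, the rocker at (361,267) is on, the bar key at (266,271) is up, and the weight and caps haven't moved. The round key is behind the fingers in this view.

```bash
python3 -c "
from bench import hand_in;print(hand_in())"
```

```text
the job is handed in; nothing more can be done
None
```

I tipped the rocker on, pushed the square key down so it stayed down, then held the round start key about a second and released it. The last view hid the round key, so I didn't see it come back up. The bar key, weight and caps look untouched; I didn't check the dishes at the end. The job was handed in at about 11 s, with no verdict returned.

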